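# Tip the baking balls out of the blue tilting tin

### The arm

A 7-joint arm with a two-finger parallel gripper is mounted at the origin on the work surface. World frame = base frame: x ahead of the robot, y to its left, z up, the work surface at z = 0. Lengths are in m, angles in rad, forces in N, time in s.
With the tool pointing down it reaches from about 0.375 to 0.925 m from the base axis. Payload 3.1 kg.
Tool frame: the origin (TCP) lies midway between the tips of the shut fingers; the grasp point (between the pads) lies 19 mm behind it (env.grasp_offset is the distance from the TCP to the grasp point, in m); z points along the fingers, x is the direction in which the jaws open and shut, and the axes are right-handed (so a half turn about z gives the same grasp; the last joint's range is limited). The gripper opens to 85 mm and grips with 20 to 120 N. Pads are 22 mm wide; open, the fingers measure 114 mm over their backs; the gripper's body (76 mm by 85 mm) begins 54 mm behind the grasp point. The pads swing forward as they close: fully open they stand 13 mm farther back than shut.
Start: joints at [-1.333, 0.383, 0.044, 1.598, -0.018, 1.161, -0.05], TCP at [0.214, 0.614, 0.193] pointing down, gripper open.
Joint ranges: [-2.61, 2.61], [-0.41, 2.15], [-1.48, 1.57], [0, 2.5], [-1.57, 4.71], [0.05, 1.97], [-2.85, 2.85]. Speed limits (rad/s): [2.79, 2.79, 3.14, 3.14, 3.14, 3.14, 3.14].

### API

Orientations are given as a unit quaternion [w, x, y, z].
In Python, from cell import monitor, cams, env gives the robot as it stands.
- The arm moves only by the tool carry_out, never from a script. Its argument "steps" is a list of rows, each a list of 4 numbers: the shift along the tool's x, y, z in units of 25 mm (1.0 is 25 mm), then the turn about the tool's z in rad. In form: [[dx, dy, dz, yaw], ...]. A call has 1 to 5 rows; each row is the pose to reach, as a shift and turn from the pose commanded when the call began, along the tool's axes at that moment; what a row does not reach only later rows make up. A row lasts 1/12 s, in which the tool goes at most 41.7 mm and 7.16 degrees, less where a joint would pass 70% of its speed; a pose out of reach is approached as far as the arm can. A call with a gripper value outside its range is refused whole. "hand" is the opening, from -1 (shut) to 1 (fully open), set as the call begins (left out, the last holds). The fingers move at their own pace and stop on an object; the grip force is fixed at half the most. Time passes only in rows, so rows that repeat a pose let the fingers close. It gives the time, the measured TCP pose, the force and the opening at its end, in the units of the state.
- monitor.read_state(): the state, without advancing time (a new reading comes with each control period).
- cams.read_camera(name): name is "scene" or "side" or "wrist"; returns a dict with "img" (400x640x3 uint8, red, green, blue), "K" (3x3 intrinsics, pixels), "dist" ([k1, k2, p1, p2, k3] as OpenCV has them; the pictures are not rectified), "world_from_camera" (4x4, takes a point from camera to world coordinates); the wrist camera has in their place "tool_from_camera" (4x4, takes a point from camera to tool coordinates, whose origin is the TCP and whose axes are the tool frame's). Camera axes: x right, y down, z forward; pixel columns grow to the right and rows downward; lengths in m; the calibration is good to about 2 mm. A picture is of the moment at which its call begins: read the wrist's pose just before it. There is no depth.
- env.job_done(): hands the job in, once; it reports no verdict.
The state is a dict: "clock": time; "joints": joint angles; "joint_vel": joint speeds; "joint_torque": joint torques, N m; "position": TCP position; "orientation": TCP orientation; "wrist_force": force on the tool from outside, world axes, zero at the start; "ft_torque": the same for the moment, N m; "opening": finger opening in m.
Only numpy, scipy, OpenCV 4.12 (cv2) and the standard library are available. Lean on these libraries where they do the work, as an engineer would, in place of code of your own. Each camera call takes 0.05 s, during which the arm holds its last target. There are 200 camera calls.

### The job

Take the blue tin by its wooden handle bar and tip it slowly away from you on its stand: first only part way, to about 40 degrees, and hold it still there for two seconds to feel the weight of the baking balls shift. Then tip it on until both balls have rolled out into the pan in front of it, bring the tin back fully upright and let go. Leave the red tin upright as it is.

Things in the scene. Friction and masses are not known exactly. Their poses are not given: they have to be found in the camera images.
- blue_tin (a joint): Tilt, rad, of the blue open steel tin (110 mm tall, 92 across) on its wooden stand: 0 upright (stop), growing as its mouth tips away from the handle over the pan, to a stop at 2.1. Hinge axis level, 150 mm above the ledge. Friction holds it where left; moving the handle takes 1 to 3 N. The balls stay in below 75 degrees, roll out past level (1.6 rad); 1.9 rad empties it.
- blue_tin_handle (a point): Middle of its handle, a wooden bar 12 mm thick, 80 mm long along y, 25 mm above the rim. x points over the tin to the pan, z up when upright (then 215 mm above the ledge); the axes turn with the tin. The hinge axis, parallel to y, is 80 mm along x and 65 mm down z (radius 103 mm). Pinched from above with fingers closing along x, the bar can turn in the fingers while the tool stays pointing down.
- ball1_center (a point): Centre of one terracotta-brown ceramic baking ball, 34 mm across, about 40 to 80 g, lying in the blue tin at the start.
- ball2_center (a point): Centre of the other terracotta-brown ceramic baking ball, the same size, lying in the blue tin at the start.
- pan_in (a point): Centre of the inner floor, 5 mm above the ledge, of a loose steel pan, 160 mm across the rim, 45 mm high, its black stick handle pointing away from the tin. It already stands under the blue tin's mouth, its centre about 100 mm in front of the hinge axis; no need to move it.
- red_tin (a joint): Tilt, rad, of the red tin: another empty tin on a stand of the same make, red; 0 upright. A bystander.
There are look-alikes about, which are no part of the job. What is shaped like the part that bears blue_tin but green is not meant.

How it is judged:
By the outcome, as a careful person would: the job done as asked, in the order asked, and still so for the second after the job is handed in, with the robot touching nothing.
It also fails if it takes over 64 s, if anything falls off the work surface, if the arm or the gripper's body presses on something with over 40 N, if the wrist force passes 120 N, or if a joint passes its speed limit or range.

## Working session

There is one attempt and no reset: what is moved stays moved. The work goes in short steps, Python scripts to look and compute and a tool call to move; the robot and the scene stay as the last step left them, time stands still between calls to the robot, and variables do not carry over. Pictures are saved under pics/ and viewed, about 8 in all and at most 12, crops included, and the job is handed in when it is done.

Besides the shell and the picture viewer there is one more tool, called after "Call:" as name(argument=value, ...), one argument or row to a line, values as JSON. carry_out: Moves the arm, as the interface text tells. Its arguments: {"type":"object","properties":{"steps":{"type":"array"},"hand":{"type":"number"}},"required":["steps"]}

```bash
mkdir -p pics; ls; cat > h.py <<'E'
import numpy as np,cv2
from cell import monitor,cams,env
def snap(n,f):
    c=cams.read_camera(n); cv2.imwrite('pics/'+f,c['img'][:,:,::-1]); return c
def ray(c,uv):
    p=cv2.undistortPoints(np.array([[uv]],float),np.array(c['K']),np.array(c['dist']))[0,0]
    T=np.array(c['world_from_camera']); return T[:3,3],T[:3,:3]@np.r_[p,1]
def proj(c,P):
    T=np.linalg.inv(np.array(c['world_from_camera'])); r=cv2.Rodrigues(T[:3,:3])[0]
    return cv2.projectPoints(np.atleast_2d(np.array(P,float)),r,T[:3,3],np.array(c['K']),np.array(c['dist']))[0][:,0]
def tri(c1,u1,c2,u2):
    o1,d1=ray(c1,u1);o2,d2=ray(c2,u2)
    s=np.linalg.lstsq(np.c_[d1,-d2],o2-o1,rcond=None)[0]
    a=o1+s[0]*d1;b=o2+s[1]*d2
    return (a+b)/2,np.linalg.norm(a-b)
def st():
    s=monitor.read_state(); return {k:np.round(s[k],4).tolist() for k in ['clock','position','orientation','wrist_force','opening','joints']}
E
python3 - <<'E'
from h import *
import pickle
a=snap('scene','scene1.png');b=snap('side','side1.png');pickle.dump((a,b),open('c.pkl','wb'))
w=np.vstack([a['img'],b['img']]);cv2.imwrite('pics/both.png',cv2.resize(w,(640,800))[:,:,::-1]) 
print(st(),env.grasp_offset)
print(np.round(a['world_from_camera'],3),np.round(b['world_from_camera'],3))
E
```

```text
pics
{'clock': 0.1, 'position': [0.2139, 0.6128, 0.1919], 'orientation': [0.0007, 0.8153, 0.579, -0.001], 'wrist_force': [0.4541, -0.3516, 0.262], 'opening': 0.0855, 'joints': [-1.3328, 0.3838, 0.0438, 1.5995, -0.018, 1.1612, -0.0499]} 0.0187
[[-0.996  0.074 -0.058  0.612]
 [ 0.093  0.853 -0.513  0.614]
 [ 0.011 -0.516 -0.857  0.959]
 [ 0.     0.     0.     1.   ]] [[-0.944 -0.219  0.246  0.2  ]
 [-0.329  0.633 -0.701  1.091]
 [-0.002 -0.743 -0.67   1.107]
 [ 0.     0.     0.     1.   ]]
```

View pics/scene1.png

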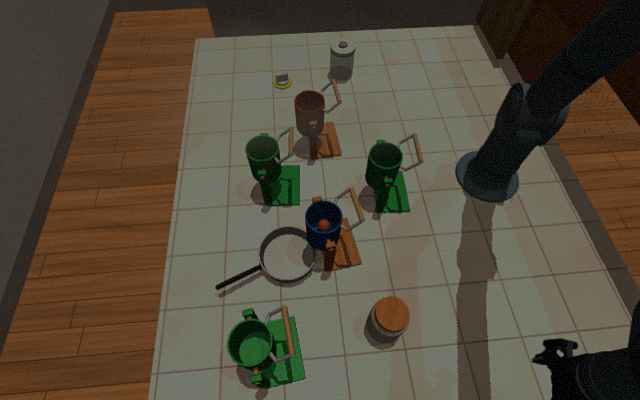

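View pics/side1.png

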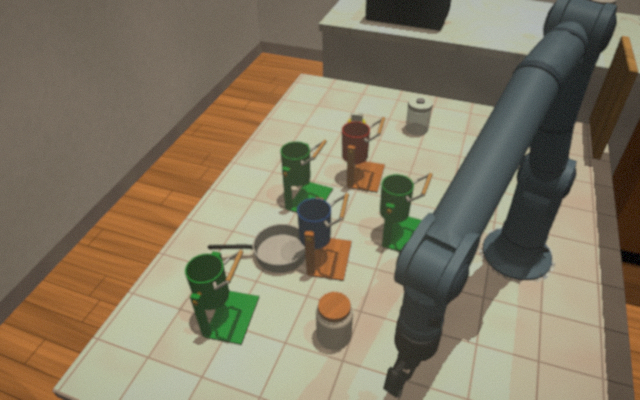

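The blue tin on a wooden (orange-brown) stand is at scene (323,225) and side (315,222), with the pan in front at scene (288,255). The red tin is at scene (310,110). The green look-alikes are at scene (264,160), (384,163) and (252,343). Only the blue one fits, and I'll confirm it in an enlarged crop.

```bash
python3 - <<'E'
from h import *
import pickle
a,b=pickle.load(open('c.pkl','rb'))
f=lambda i:np.clip(255*(i/255.)**.6,0,255).astype(np.uint8)
A=cv2.resize(f(a['img'][175:275,300:380]),None,fx=5,fy=5,interpolation=2)
B=cv2.resize(f(b['img'][175:275,290:370]),None,fx=5,fy=5,interpolation=2)
cv2.imwrite('pics/crop.png',np.hstack([A,B])[:,:,::-1])
E
```

```text
(no output)
```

View pics/crop.png

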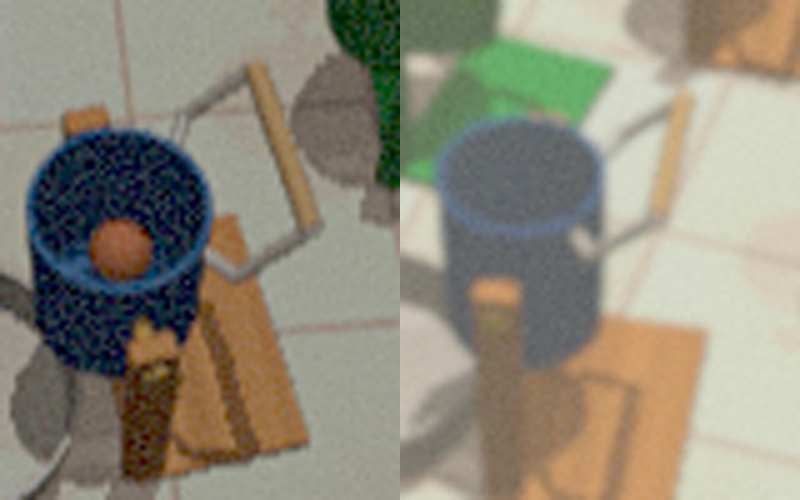

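The crop shows the blue tin on a wooden stand with a terracotta ball inside, so this is the one. The bar ends are at scene (351.4,188.2)/(362,220) and side (346.8,194.4)/(342.2,217.4).

```bash
python3 - <<'E'
from h import *
import pickle
from scipy.spatial.transform import Rotation as R
a,b=pickle.load(open('c.pkl','rb'))
e1,r1=tri(a,(351.4,188.2),b,(346.8,194.4));e2,r2=tri(a,(362,220),b,(342.2,217.4))
print(e1,r1,e2,r2,np.linalg.norm(e1-e2))
m=(e1+e2)/2
# tin rim center ~ (scene crop 120,208), side (521-400,175)
t,rt=tri(a,(300+120/5,175+208/5),b,(290+121/5,175+175/5));print('rim',t,rt)
p,rp=tri(a,(288,255),b,(282,248));print('pan',p,rp)
y=e2-e1;y[2]=0;y/=np.linalg.norm(y);x=np.cross(y,[0,0,1]);
if x@(t-m)<0:x=-x
print('mid',m,'x',x,'yaw',np.arctan2(x[1],x[0]),'rim-m along x',(t-m)@x,(t-m)@np.cross([0,0,1],x))
s=monitor.read_state();q=s['orientation'];print(R.from_quat([*q[1:],q[0]]).as_matrix().round(3))
E
```

```text
[0.48121461 0.14548208 0.21531826] 0.001744391075581889 [0.46718786 0.23229294 0.21356267] 0.0019578183375490842 0.08795428834436338
rim [0.55356539 0.20228991 0.18621268] 0.0008750033473007603
pan [0.65112381 0.22377293 0.02051705] 0.0034198748000049657
mid [0.47420123 0.18888751 0.21444046] x [ 0.9871964   0.15950943 -0.        ] yaw 0.16019370421072598 rim-m along x 0.08048581477498754 0.0005714692680130404
[[ 0.329  0.944 -0.001]
 [ 0.944 -0.329 -0.002]
 [-0.002  0.    -1.   ]]
```

Call:
carry_out(
  steps=[
    [-0.3,0.4,-1.4,0],
    [-0.7,0.9,-2.8,0.1],
    [-1.3,1.6,-4.0,0.2],
    [-2.1,2.6,-5.0,0.3],
    [-3.1,3.8,-5.6,0.4],
  ],
  hand=0,
)

```text
clock: 0.52
position: [0.2773, 0.5112, 0.3362]
orientation: [-0.002, 0.914, 0.405, 0.001]
wrist_force: [0.9, 0.3, 0.7]
opening: 0.0425
```

```bash
cat > go.py <<'E'
from h import *
import sys
from scipy.spatial.transform import Rotation as R
# args: grasp-point offset from bar in x (along tin x), z ; or tilt
H=np.array([0.4742,0.1889,0.2144]);yaw=0.160;X=np.array([np.cos(yaw),np.sin(yaw),0])
try: H=np.load('H.npy')
except Exception: pass
HIN=H+.08*X-[0,0,.065]
def bar(t): return HIN+(-.08*np.cos(t)+.065*np.sin(t))*X+np.array([0,0,.08*np.sin(t)+.065*np.cos(t)])
s=monitor.read_state();q=s['orientation'];M=R.from_quat([*q[1:],q[0]]).as_matrix()
def rel(P): return np.round(M.T@(P-np.array(s['position']))/.025,2)
if __name__=='__main__':
    dz=float(sys.argv[1])
    print(st()); tw=np.arctan2(M[1,0],M[0,0]); print('to bar+dz',rel(H+[0,0,dz]-np.array([0,0,env.grasp_offset])),'yaw',tw-yaw,'M',M.round(3)[:, :2].tolist())
E
python3 go.py 0.15
```

```text
{'clock': 0.5167, 'position': [0.2773, 0.5112, 0.3362], 'orientation': [-0.002, 0.9142, 0.4053, 0.0014], 'wrist_force': [0.8684, 0.286, 0.7237], 'opening': 0.0425, 'joints': [-1.2724, 0.1592, 0.1466, 1.5884, -0.0249, 1.3909, -0.2887]}
to bar+dz [-4.26 14.49 -0.44] yaw 0.6746145289799849 M [[0.671, 0.741], [0.741, -0.671], [0.004, -0.003]]
```

Call:
carry_out(
  steps=[
    [-0.4,1.5,0,0.08],
    [-0.9,3.0,0,0.17],
    [-1.3,4.5,0,0.26],
    [-1.8,6.0,-0.1,0.35],
    [-2.2,7.5,-0.2,0.43],
  ],
)

```text
clock: 0.93
position: [0.3805, 0.3404, 0.3375]
orientation: [0.0, 0.98, 0.199, -0.001]
wrist_force: [0.2, 0.8, 0.3]
opening: 0.0427
```

```bash
python3 go.py 0.15
```

```text
{'clock': 0.9333, 'position': [0.3805, 0.3404, 0.3375], 'orientation': [0.0003, 0.98, 0.1991, -0.0006], 'wrist_force': [0.2003, 0.7993, 0.322], 'opening': 0.0427, 'joints': [-1.1088, 0.011, 0.3028, 1.7443, -0.0037, 1.3882, -0.4045]}
to bar+dz [ 1.09  7.04 -0.33] yaw 0.2408398354543627 M [[0.921, 0.39], [0.39, -0.921], [-0.001, 0.0]]
```

Call:
carry_out(
  steps=[
    [0.2,1.5,0,0.06],
    [0.5,3.0,0,0.12],
    [0.7,4.5,0,0.18],
    [0.9,6.0,-0.1,0.24],
    [1.1,7.0,-0.2,0.24],
  ],
)

```text
clock: 1.35
position: [0.4758, 0.1877, 0.3427]
orientation: [0.001, 0.997, 0.079, -0.0]
wrist_force: [1.2, 0.3, -0.5]
opening: 0.0427
```

Call:
carry_out(
  steps=[
    [0,0,0,0],
    [0,0,0,0],
  ],
)

```text
clock: 1.52
position: [0.4753, 0.1905, 0.3429]
orientation: [-0.0, 0.997, 0.08, -0.0]
wrist_force: [-0.2, 0.2, 0.1]
opening: 0.0429
```

```bash
python3 go.py 0.15; python3 - <<'E'
from h import *
from go import M,s,H,X
c=snap('wrist','w1.png')
T=np.eye(4);T[:3,:3]=M;T[:3,3]=s['position'];c['world_from_camera']=T@np.array(c['tool_from_camera'])
Y=np.cross([0,0,1],X)
print(proj(c,[H,H-.04*Y,H+.04*Y]).round(1), np.round(c['world_from_camera'],3)); import pickle;pickle.dump(c,open('w.pkl','wb'))
E
```

```text
{'clock': 1.5167, 'position': [0.4753, 0.1905, 0.3429], 'orientation': [-0.0001, 0.9968, 0.0798, -0.0002], 'wrist_force': [-0.1784, 0.193, 0.0913], 'opening': 0.0429, 'joints': [-0.9338, 0.0046, 0.4786, 1.7399, -0.0025, 1.3979, -0.295]}
to bar+dz [-0.05  0.05 -0.11] yaw -0.00018361333592489815 M [[0.987, 0.159], [0.159, -0.987], [-0.0, -0.0]]
[[317.7 188.4]
 [317.7 223.2]
 [317.7 151. ]] [[ 0.987  0.153  0.046  0.463]
 [ 0.159 -0.944 -0.289  0.263]
 [-0.     0.292 -0.956  0.523]
 [ 0.     0.     0.     1.   ]]
```

View pics/w1.png

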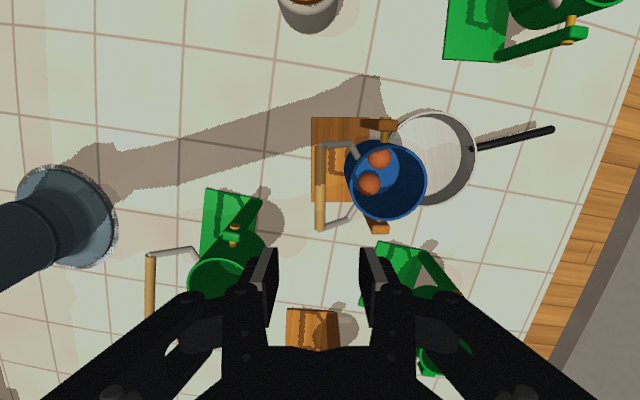

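The wrist view shows the bar upright in the image, from about (320,145) to (320,230), within 2–3 px of the prediction. The yaw is right and x needs about +2 mm. Both balls are visible in the tin at (380,157) and (369,183). I'm descending now.

Call:
carry_out(
  steps=[
    [0.05,0.05,1.3,0],
    [0.05,0.05,2.6,0],
    [0.05,0.05,3.8,0],
    [0.05,0.05,4.6,0],
    [0.05,0.05,5.2,0],
  ],
)

```text
clock: 1.98
position: [0.4728, 0.1934, 0.2097]
orientation: [0.001, 0.996, 0.085, -0.002]
wrist_force: [0.3, 0.3, 1.1]
opening: 0.043
```

Call:
carry_out(
  steps=[
    [0,0,0.3,0],
    [0,0,0.5,0],
    [0,0,0.6,0],
    [0,0,0.65,0],
  ],
)

```text
clock: 2.32
position: [0.4762, 0.1927, 0.1973]
orientation: [-0.0, 0.997, 0.083, 0.0]
wrist_force: [-0.4, -0.3, 0.8]
opening: 0.0427
```

```bash
python3 go.py 0
```

```text
{'clock': 2.3167, 'position': [0.4762, 0.1927, 0.1973], 'orientation': [-0.0003, 0.9965, 0.0831, 0.0004], 'wrist_force': [-0.4179, -0.2738, 0.8091], 'opening': 0.0427, 'joints': [-0.913, 0.1197, 0.4839, 1.9378, -0.0628, 1.0976, -0.237]}
to bar+dz [-0.1   0.14  0.06] yaw 0.006378077205772659 M [[0.986, 0.166], [0.166, -0.986], [0.001, -0.0]]
```

Now closing.

Call:
carry_out(
  steps=[
    [0,0,0,0],
    [0,0,0,0],
    [0,0,0,0],
    [0,0,0,0],
  ],
  hand=-1,
)

```text
clock: 2.65
position: [0.4765, 0.1919, 0.1976]
orientation: [-0.0, 0.997, 0.082, 0.001]
wrist_force: [0.2, -0.9, -0.1]
opening: -0.0
```

```bash
cat > arc.py <<'E'
# usage: tilt targets in deg; rows from current measured pose
from h import *
import sys
t0=float(sys.argv[1])
f=lambda t:np.array([-.08*np.cos(t)+.065*np.sin(t),.08*np.sin(t)+.065*np.cos(t)])/.025
for a in sys.argv[2:]: d=f(np.radians(float(a)))-f(np.radians(t0)); print(a,'x %.2f z %.2f'%(d[0],-d[1]))
E
python3 go.py 0; python3 arc.py 0 1.5 3 5 7 9 11 13 15 17 19; for t in 9 19 29;do python3 arc.py $t $((t+2)) $((t+4)) $((t+6)) $((t+8)) $((t+10)) $((t+12));done
```

```text
{'clock': 2.65, 'position': [0.4765, 0.1919, 0.1976], 'orientation': [-0.0004, 0.9966, 0.0823, 0.0006], 'wrist_force': [0.1781, -0.8847, -0.1362], 'opening': -0.0, 'joints': [-0.9124, 0.1191, 0.4849, 1.9378, -0.0626, 1.0977, -0.237]}
to bar+dz [-0.11  0.1   0.07] yaw 0.004840364898902966 M [[0.986, 0.164], [0.164, -0.986], [0.001, -0.001]]
1.5 x 0.07 z -0.08
3 x 0.14 z -0.16
5 x 0.24 z -0.27
7 x 0.34 z -0.37
9 x 0.45 z -0.47
11 x 0.55 z -0.56
13 x 0.67 z -0.65
15 x 0.78 z -0.74
17 x 0.90 z -0.82
19 x 1.02 z -0.90
11 x 0.11 z -0.09
13 x 0.22 z -0.18
15 x 0.34 z -0.27
17 x 0.45 z -0.35
19 x 0.57 z -0.43
21 x 0.70 z -0.51
21 x 0.12 z -0.07
23 x 0.25 z -0.14
25 x 0.38 z -0.21
27 x 0.51 z -0.27
29 x 0.64 z -0.33
31 x 0.78 z -0.38
31 x 0.13 z -0.05
33 x 0.27 z -0.10
35 x 0.41 z -0.14
37 x 0.55 z -0.18
39 x 0.69 z -0.21
41 x 0.83 z -0.24
```

The opening reads 0, so the fingers shut without the bar between them. I'll look.

```bash
python3 - <<'E'
from h import *
f=lambda i:np.clip(255*(i/255.)**.6,0,255).astype(np.uint8)
a=snap('scene','s2.png');b=snap('side','d2.png');w=snap('wrist','w2.png')
A=cv2.resize(f(a['img'][155:255,300:400]),None,fx=4,fy=4,interpolation=2)
B=cv2.resize(f(b['img'][145:245,290:390]),None,fx=4,fy=4,interpolation=2)
W=cv2.resize(f(w['img'][60:360,160:480]),(426,400))
import pickle; pickle.dump((a,b,w),open('c2.pkl','wb'))
cv2.imwrite('pics/crop2.png',cv2.resize(np.hstack([B,W]),None,fx=.96,fy=.96)[:,:,::-1])
cv2.imwrite('pics/crop2a.png',A[:,:,::-1])
E
```

```text
(no output)
```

View pics/crop2.png

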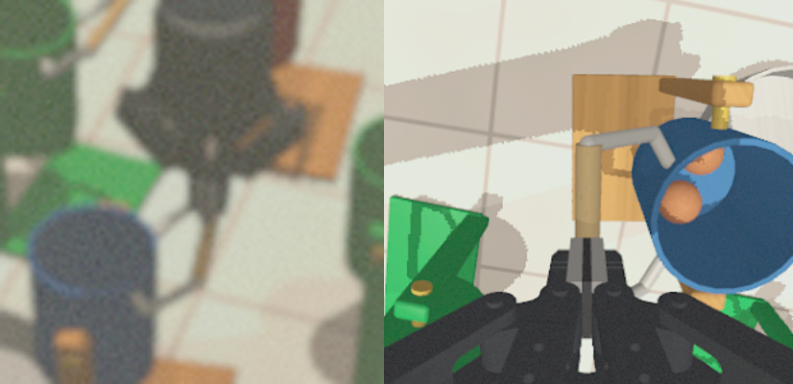

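```bash
python3 - <<'E'
from h import *
from go import M,s,H
import pickle
a,b,w=pickle.load(open('c2.pkl','rb'))
P=np.array(s['position'])
T=np.eye(4);T[:3,:3]=M;T[:3,3]=P;w['world_from_camera']=T@np.array(w['tool_from_camera'])
q=[P,H,H-[0,0,.006]]
print('side crop',((proj(b,q)-[290,145])*4*.96).round(0).tolist())
print('scene crop',((proj(a,q)-[300,155])*4).round(0).tolist())
print('wrist crop',((proj(w,q+[H+[-.0064,.0395,0],H+[.0064,-.0395,0]])-[160,60])*400/300*.96+[384,0]).round(0).tolist())
E
```

```text
side crop [[205.0, 253.0], [209.0, 233.0], [209.0, 239.0]]
scene crop [[221.0, 213.0], [226.0, 195.0], [225.0, 200.0]]
wrist crop [[588.0, 220.0], [583.0, 239.0], [583.0, 234.0], [583.0, 156.0], [583.0, 311.0]]
```

View pics/crop2a.png

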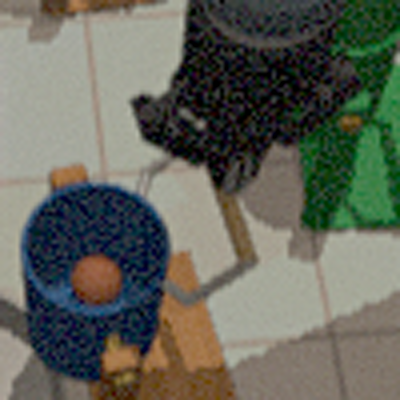

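```bash
python3 - <<'E'
from h import *
from go import M,s,H
import pickle
a,b,w=pickle.load(open('c2.pkl','rb'))
print(tri(a,(358.7,203.2),b,(344.2,199.7)), s['position'],H)
T=np.array(w['tool_from_camera']);K=w['K']
import go
for z in [0,-.01,-.02,-.03,-.04]:
  Q=np.eye(4);
  w['world_from_camera']=T
  print(z,((proj(w,[[0,0,z]])-[160,60])*1.28+[384,0]).round(0).tolist())
# handle ends in wrist picture, tri with measured bar length: 
print((np.array([[588-384,145],[588-384,238]])/1.28+[160,60]).tolist())
E
```

```text
(array([0.47317252, 0.20360923, 0.24621471]), np.float64(0.005488201857800245)) [0.47620073 0.19176914 0.19714869] [0.4742 0.1889 0.2144]
0 [[588.0, 220.0]]
-0.01 [[588.0, 228.0]]
-0.02 [[588.0, 237.0]]
-0.03 [[588.0, 246.0]]
-0.04 [[588.0, 257.0]]
[[319.375, 173.28125], [319.375, 245.9375]]
```

All three views show the shut fingertips about 20–30 mm above the reported TCP. They are centred over the bar in x, but above it. I'll open slightly, go 25 mm lower and close again, watching force and opening.

Call:
carry_out(
  steps=[
    [0,0,0,0],
    [0,0,0,0],
    [0,0,0,0],
  ],
  hand=-0.2,
)

```text
clock: 3.05
position: [0.476, 0.1917, 0.1968]
orientation: [0.0, 0.997, 0.082, -0.0]
wrist_force: [-0.8, -0.4, -0.1]
opening: 0.034
```

Call:
carry_out(
  steps=[
    [0,0,0.2,0],
    [0,0,0.4,0],
    [0,0,0.6,0],
    [0,0,0.8,0],
    [0,0,1.0,0],
  ],
)

```text
clock: 3.47
position: [0.4757, 0.1916, 0.171]
orientation: [0.0, 0.997, 0.082, -0.0]
wrist_force: [-0.2, -0.8, 0.2]
opening: 0.0344
```

Call:
carry_out(
  steps=[
    [0,0,0,0],
    [0,0,0,0],
    [0,0,0,0],
    [0,0,0,0],
    [0,0,0,0],
  ],
  hand=-1,
)

```text
clock: 3.88
position: [0.4767, 0.1916, 0.1716]
orientation: [0.0, 0.997, 0.082, 0.001]
wrist_force: [4.6, 1.6, -6.8]
opening: 0.0095
```

```bash
python3 - <<'E'
from h import *
f=lambda i:np.clip(255*(i/255.)**.6,0,255).astype(np.uint8)
a=snap('scene','s3.png');w=snap('wrist','w3.png')
A=cv2.resize(f(a['img'][155:255,300:400]),None,fx=4,fy=4,interpolation=2)
W=cv2.resize(f(w['img'][100:300,220:420]),(400,400))
cv2.imwrite('pics/crop3.png',np.hstack([A,W])[:,:,::-1]);print(st())
E
```

```text
{'clock': 3.9833, 'position': [0.4767, 0.1916, 0.1716], 'orientation': [0.0, 0.9966, 0.0822, 0.0008], 'wrist_force': [4.2146, 1.6345, -7.9256], 'opening': 0.0094, 'joints': [-0.9059, 0.1503, 0.4839, 1.9651, -0.0801, 1.0431, -0.2219]}
```

View pics/crop3.png

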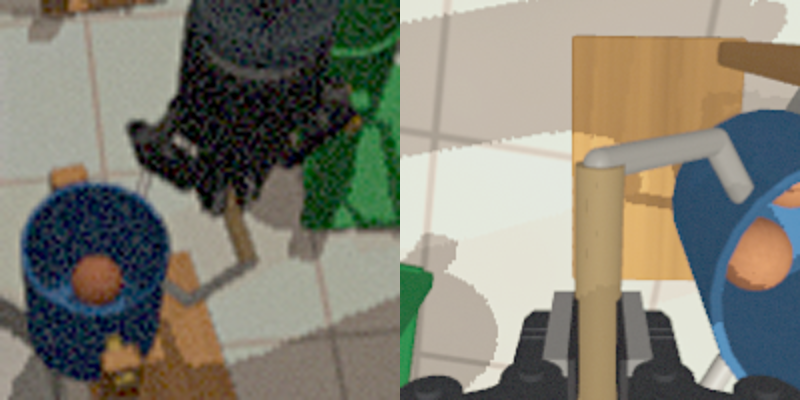

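The bar is now between the pads (opening 9 mm, bar running through the gap). I'll start the tilt gently and check the grip.

```bash
for t in 0 8 16 24 32;do echo from $t; python3 arc.py $t $((t+2)) $((t+4)) $((t+6)) $((t+8));done
```

```text
from 0
2 x 0.09 z -0.11
4 x 0.19 z -0.22
6 x 0.29 z -0.32
8 x 0.39 z -0.42
from 8
10 x 0.11 z -0.10
12 x 0.22 z -0.19
14 x 0.33 z -0.28
16 x 0.45 z -0.36
from 16
18 x 0.12 z -0.08
20 x 0.24 z -0.16
22 x 0.37 z -0.23
24 x 0.49 z -0.30
from 24
26 x 0.13 z -0.06
28 x 0.26 z -0.12
30 x 0.39 z -0.17
32 x 0.53 z -0.22
from 32
34 x 0.14 z -0.04
36 x 0.28 z -0.08
38 x 0.42 z -0.12
40 x 0.56 z -0.15
```

Call:
carry_out(
  steps=[
    [0.05,-0.05,-0.1,0],
    [0.1,-0.05,-0.2,0],
    [0.2,-0.05,-0.25,0],
    [0.3,-0.05,-0.35,0],
    [0.4,-0.05,-0.4,0],
  ],
)

```text
clock: 4.4
position: [0.4841, 0.1927, 0.1806]
orientation: [0.002, 0.997, 0.082, -0.002]
wrist_force: [0.2, -2.2, -4.2]
opening: 0.0092
```

```bash
python3 go.py 0
```

```text
{'clock': 4.4, 'position': [0.4841, 0.1927, 0.1806], 'orientation': [0.0015, 0.9966, 0.082, -0.0022], 'wrist_force': [0.2486, -2.1813, -4.1949], 'opening': 0.0092, 'joints': [-0.9013, 0.1605, 0.487, 1.9345, -0.0837, 1.0717, -0.215]}
to bar+dz [-0.42  0.09 -0.6 ] yaw 0.004094172094203707 M [[0.987, 0.163], [0.163, -0.987], [-0.005, 0.003]]
```

Force is low and the opening is steady, so the grip holds. I'll continue to about 32 degrees.

Call:
carry_out(
  steps=[
    [0.1,0,-0.1,0],
    [0.2,0,-0.2,0],
    [0.35,0,-0.3,0],
    [0.45,0,-0.35,0],
  ],
)

```text
clock: 4.73
position: [0.495, 0.1945, 0.1905]
orientation: [0.001, 0.997, 0.082, -0.003]
wrist_force: [-3.7, -6.1, -3.8]
opening: 0.0091
```

Call:
carry_out(
  steps=[
    [0.1,0,-0.1,0],
    [0.25,0,-0.15,0],
    [0.35,0,-0.25,0],
    [0.5,0,-0.3,0],
  ],
)

```text
clock: 5.07
position: [0.506, 0.1963, 0.1985]
orientation: [0.001, 0.997, 0.082, -0.004]
wrist_force: [-7.1, -6.7, 5.1]
opening: 0.0091
```

Call:
carry_out(
  steps=[
    [0.15,0,-0.05,0],
    [0.25,0,-0.1,0],
    [0.4,0,-0.15,0],
    [0.55,0,-0.2,0],
  ],
)

```text
clock: 5.4
position: [0.5195, 0.1984, 0.2054]
orientation: [0.001, 0.997, 0.082, -0.005]
wrist_force: [-12.1, -9.0, 16.3]
opening: 0.0093
```

Call:
carry_out(
  steps=[
    [0.1,0,-0.05,0],
    [0.25,0,-0.1,0],
    [0.4,0,-0.15,0],
    [0.5,0,-0.15,0],
  ],
)

```text
clock: 5.73
position: [0.5335, 0.2004, 0.2102]
orientation: [0.001, 0.997, 0.082, -0.003]
wrist_force: [-9.8, -7.6, 12.9]
opening: 0.0093
```

Call:
carry_out(
  steps=[
    [0,0,0,0],
    [0,0,0,0],
  ],
)

```text
clock: 5.9
position: [0.5339, 0.2005, 0.2103]
orientation: [0.001, 0.997, 0.082, -0.002]
wrist_force: [-6.8, -7.6, 9.6]
opening: 0.0088
```

```bash
cat > tilt.py <<'E'
from h import *
from go import X,s
# start of grasp: TCP 0.4767,0.1916,0.1716 at tilt 0
d=np.array(s['position'])-[.4767,.1916,.1716]
x=-.08+d@X; z=.065+d[2]
print('radius',np.hypot(x,z),'tilt deg',np.degrees(np.arctan2(x,z)-np.arctan2(-.08,.065)),'lat',d@np.cross([0,0,1],X)); print(st())
E
python3 tilt.py
```

```text
radius 0.1060592880822693 tilt deg 38.85036776541813 lat -0.0003123275882765224
{'clock': 5.9, 'position': [0.5339, 0.2005, 0.2103], 'orientation': [0.0007, 0.9967, 0.0816, -0.0023], 'wrist_force': [-6.7629, -7.5777, 9.6495], 'opening': 0.0088, 'joints': [-0.8628, 0.2349, 0.5005, 1.791, -0.1226, 1.1513, -0.1598]}
```

```bash
python3 - <<'E'
from h import *
from go import HIN,X,bar
import pickle
f=lambda i:np.clip(255*(i/255.)**.6,0,255).astype(np.uint8)
a=snap('scene','s4.png');b=snap('side','d4.png')
Y=np.cross([0,0,1],X)
def ring(t):
    ax=np.sin(t)*X+np.array([0,0,np.cos(t)]);px=np.cos(t)*X-np.array([0,0,np.sin(t)])
    return [HIN+.04*ax+.046*(np.cos(p)*px+np.sin(p)*Y) for p in np.linspace(0,6.28,24)]+[bar(t)+.04*Y,bar(t)-.04*Y]
out=[]
for c in(a,b):
    k=6;x0,y0=285,165;I=cv2.resize(f(c['img'][y0:y0+100,x0:x0+66]),None,fx=k,fy=k,interpolation=2).copy()
    for t,col in((35,(255,255,0)),(40,(0,255,0)),(45,(255,0,255))):
        for p in proj(c,ring(np.radians(t))): cv2.circle(I,tuple(int(v) for v in (p-[x0,y0]+.5)*k),2,col,-1)
    out.append(I)
cv2.imwrite('pics/crop4.png',np.hstack(out)[:,:,::-1]);print(np.hstack(out).shape)
E
```

```text
(600, 792, 3)
```

View pics/crop4.png

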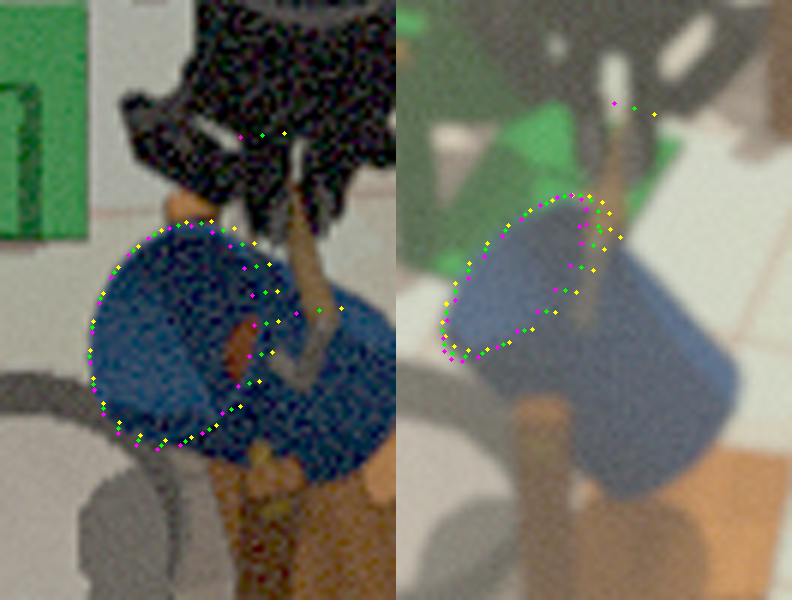

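The picture puts the rim and the bar's near end (scene crop (320,315)) on the 40° overlay, and the balls are still inside. I'll hold for 2.5 s.

Call:
carry_out(
  steps=[
    [0,0,0,0],
    [0,0,0,0],
    [0,0,0,0],
    [0,0,0,0],
    [0,0,0,0],
  ],
)

```text
clock: 6.42
position: [0.5339, 0.2005, 0.2103]
orientation: [0.001, 0.997, 0.082, -0.002]
wrist_force: [-7.8, -7.9, 9.1]
opening: 0.009
```

Call:
carry_out(
  steps=[
    [0,0,0,0],
    [0,0,0,0],
    [0,0,0,0],
    [0,0,0,0],
    [0,0,0,0],
  ],
)

```text
clock: 6.83
position: [0.5338, 0.2005, 0.2103]
orientation: [0.001, 0.997, 0.082, -0.002]
wrist_force: [-7.4, -6.8, 9.3]
opening: 0.0088
```

Call:
carry_out(
  steps=[
    [0,0,0,0],
    [0,0,0,0],
    [0,0,0,0],
    [0,0,0,0],
    [0,0,0,0],
  ],
)

```text
clock: 7.25
position: [0.5339, 0.2005, 0.2103]
orientation: [0.001, 0.997, 0.082, -0.002]
wrist_force: [-7.2, -7.5, 9.3]
opening: 0.0091
```

Call:
carry_out(
  steps=[
    [0,0,0,0],
    [0,0,0,0],
    [0,0,0,0],
    [0,0,0,0],
    [0,0,0,0],
  ],
)

```text
clock: 7.67
position: [0.5339, 0.2005, 0.2103]
orientation: [0.001, 0.997, 0.082, -0.002]
wrist_force: [-6.0, -6.6, 8.4]
opening: 0.0089
```

Call:
carry_out(
  steps=[
    [0,0,0,0],
    [0,0,0,0],
    [0,0,0,0],
    [0,0,0,0],
    [0,0,0,0],
  ],
)

```text
clock: 8.08
position: [0.5339, 0.2005, 0.2103]
orientation: [0.001, 0.997, 0.082, -0.002]
wrist_force: [-6.1, -7.7, 8.9]
opening: 0.0091
```

Call:
carry_out(
  steps=[
    [0,0,0,0],
    [0,0,0,0],
    [0,0,0,0],
    [0,0,0,0],
    [0,0,0,0],
  ],
)

```text
clock: 8.5
position: [0.5339, 0.2005, 0.2103]
orientation: [0.001, 0.997, 0.082, -0.002]
wrist_force: [-6.3, -8.0, 9.1]
opening: 0.0091
```

```bash
python3 tilt.py; for t in 40 50 60 70 80 90 100;do echo from $t; python3 arc.py $t $((t+2)) $((t+4)) $((t+6)) $((t+8)) $((t+10));done
```

```text
radius 0.10604685064949655 tilt deg 38.862051752539344 lat -0.00032265177883033895
{'clock': 8.5, 'position': [0.5339, 0.2005, 0.2103], 'orientation': [0.0006, 0.9967, 0.0816, -0.0022], 'wrist_force': [-6.2823, -8.0223, 9.0957], 'opening': 0.0091, 'joints': [-0.8629, 0.2347, 0.5005, 1.7913, -0.1226, 1.1509, -0.1599]}
from 40
42 x 0.14 z -0.02
44 x 0.28 z -0.04
46 x 0.43 z -0.06
48 x 0.57 z -0.07
50 x 0.71 z -0.07
from 50
52 x 0.14 z 0.00
54 x 0.29 z 0.01
56 x 0.43 z 0.02
58 x 0.57 z 0.03
60 x 0.72 z 0.05
from 60
62 x 0.14 z 0.03
64 x 0.28 z 0.06
66 x 0.42 z 0.09
68 x 0.56 z 0.13
70 x 0.70 z 0.18
from 70
72 x 0.14 z 0.05
74 x 0.27 z 0.10
76 x 0.40 z 0.16
78 x 0.53 z 0.23
80 x 0.66 z 0.29
from 80
82 x 0.12 z 0.07
84 x 0.25 z 0.15
86 x 0.37 z 0.23
88 x 0.48 z 0.31
90 x 0.60 z 0.40
from 90
92 x 0.11 z 0.09
94 x 0.22 z 0.19
96 x 0.32 z 0.29
98 x 0.42 z 0.39
100 x 0.52 z 0.50
from 100
102 x 0.09 z 0.11
104 x 0.18 z 0.22
106 x 0.27 z 0.34
108 x 0.35 z 0.46
110 x 0.42 z 0.58
```

Held 2.6 s with no movement. Now tipping on, relaxing the side and radial load a little.

Call:
carry_out(
  steps=[
    [0.15,0.05,-0.05,0],
    [0.3,0.05,-0.1,0],
    [0.45,0.05,-0.1,0],
    [0.55,0.05,-0.1,0],
    [0.7,0.05,-0.1,0],
  ],
)

```text
clock: 8.92
position: [0.5528, 0.2037, 0.2139]
orientation: [-0.001, 0.997, 0.082, -0.0]
wrist_force: [-3.5, -6.0, 9.0]
opening: 0.0087
```

Call:
carry_out(
  steps=[
    [0.15,0,0,0],
    [0.3,0.05,0,0],
    [0.45,0.05,0,0],
    [0.55,0.05,0.05,0],
    [0.7,0.05,0.05,0],
  ],
)

```text
clock: 9.33
position: [0.572, 0.2069, 0.2136]
orientation: [-0.001, 0.997, 0.083, 0.002]
wrist_force: [-4.1, -5.2, 9.0]
opening: 0.0086
```

```bash
python3 tilt.py
```

```text
radius 0.1083135016548506 tilt deg 59.69932211915712 lat -9.373670328023317e-05
{'clock': 9.3333, 'position': [0.572, 0.2069, 0.2136], 'orientation': [-0.0015, 0.9966, 0.0829, 0.0021], 'wrist_force': [-4.0562, -5.1956, 9.0396], 'opening': 0.0086, 'joints': [-0.8267, 0.3051, 0.5023, 1.7047, -0.1599, 1.1673, -0.1155]}
```

```bash
python3 - <<'E'
from h import *
f=lambda i:np.clip(255*(i/255.)**.6,0,255).astype(np.uint8)
b=snap('side','d5.png');w=snap('wrist','w5.png')
A=cv2.resize(f(b['img'][160:240,270:350]),(400,400),interpolation=2)
W=cv2.resize(f(w['img'][150:350,220:420]),(400,400))
cv2.imwrite('pics/crop5.png',np.hstack([A,W])[:,:,::-1])
E
```

```text
(no output)
```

View pics/crop5.png

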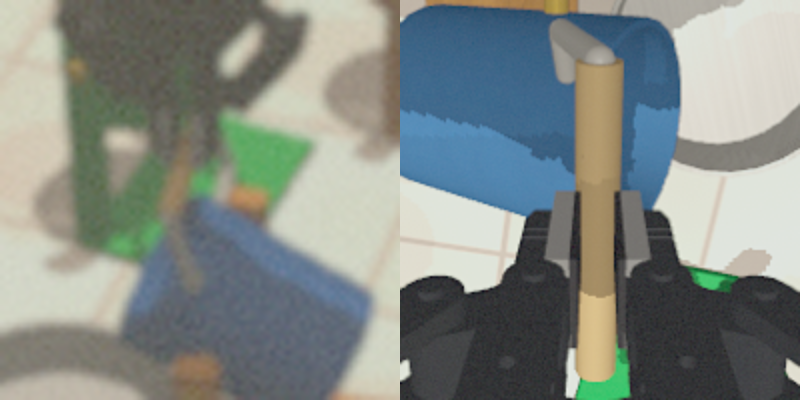

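The bar lies firmly between the pads, with its far end visible at (595,375), and the tin is at about 60°. I'm continuing to about 110°.

Call:
carry_out(
  steps=[
    [0.15,0,0.05,0],
    [0.3,0,0.1,0],
    [0.4,0,0.15,0],
    [0.55,0,0.2,0],
    [0.7,0,0.2,0],
  ],
)

```text
clock: 9.85
position: [0.5918, 0.2098, 0.2098]
orientation: [-0.001, 0.997, 0.083, 0.005]
wrist_force: [3.7, -11.5, 9.7]
opening: 0.0074
```

Call:
carry_out(
  steps=[
    [0.15,0,0.05,0],
    [0.25,0,0.1,0],
    [0.4,0,0.15,0],
    [0.55,0,0.25,0],
    [0.65,0,0.3,0],
  ],
)

```text
clock: 10.27
position: [0.6119, 0.215, 0.2042]
orientation: [-0.003, 0.996, 0.083, 0.01]
wrist_force: [3.9, -1.5, 9.7]
opening: 0.0003
```

```bash
python3 tilt.py
```

```text
radius 0.11315486186424208 tilt deg 81.26122298332258 lat 0.001550124751826469
{'clock': 10.2667, 'position': [0.6119, 0.215, 0.2042], 'orientation': [-0.0033, 0.9965, 0.0831, 0.01], 'wrist_force': [3.9092, -1.4633, 9.6851], 'opening': 0.0003, 'joints': [-0.7896, 0.3845, 0.4977, 1.6282, -0.1986, 1.1578, -0.0799]}
```

The bar slipped out at the fingertips. The radius drift shows I was too high. I'll raise clear and locate it.

Call:
carry_out(
  steps=[
    [0,0,-0.7,0],
    [0,0,-1.4,0],
    [0,0,-2.0,0],
    [0,0,-2.0,0],
    [0,0,-2.0,0],
  ],
  hand=-0.2,
)

```text
clock: 10.68
position: [0.6052, 0.2142, 0.2488]
orientation: [-0.002, 0.997, 0.083, 0.003]
wrist_force: [0.8, -0.8, -0.2]
opening: 0.0342
```

```bash
python3 - <<'E'
from h import *
from go import M,s,HIN,X,bar
print(st())
f=lambda i:np.clip(255*(i/255.)**.6,0,255).astype(np.uint8)
a=snap('scene','s6.png');b=snap('side','d6.png');w=snap('wrist','w6.png')
import pickle;pickle.dump((a,b,w),open('c6.pkl','wb'))
T=np.eye(4);T[:3,:3]=M;T[:3,3]=s['position'];w['world_from_camera']=T@np.array(w['tool_from_camera'])
Y=np.cross([0,0,1],X)
out=[]
for c,x0,y0,W,k in((a,270,165,80,4),(w,220,60,200,1.6),(b,270,150,80,4)):
    I=cv2.resize(f(c['img'][y0:y0+W*5//4,x0:x0+W]),None,fx=k,fy=k,interpolation=2).copy()
    if k==4: I=I[:, :240]
    for t,col in((65,(255,255,0)),(75,(0,255,0)),(85,(255,0,255))):
        t=np.radians(t)
        for p in proj(c,[bar(t)+.04*Y,bar(t)-.04*Y]): cv2.circle(I,tuple(int(v) for v in (p-[x0,y0]+.5)*k),3,col,-1)
    out.append(I)
o=np.hstack(out);print(o.shape);cv2.imwrite('pics/crop6.png',o[:,:,::-1])
E
```

```text
{'clock': 10.6833, 'position': [0.6052, 0.2142, 0.2488], 'orientation': [-0.0021, 0.9965, 0.0835, 0.0031], 'wrist_force': [0.7519, -0.8368, -0.2443], 'opening': 0.0342, 'joints': [-0.8002, 0.3469, 0.507, 1.5809, -0.1774, 1.2522, -0.0967]}
(400, 800, 3)
```

View pics/crop6.png

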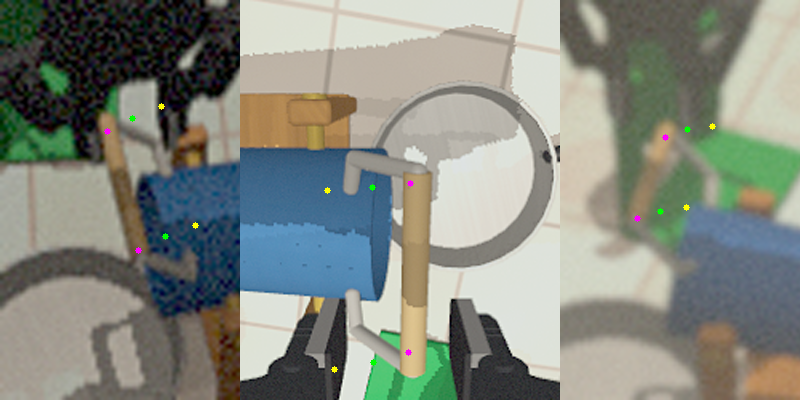

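The bar now matches the ~87° position, so the tin followed nearly all the way, and no ball is in the pan yet. I'll regrasp there, deeper.

```bash
python3 - <<'E'
from go import *
b=bar(np.radians(87.5))+.0015*X; print(b,rel(b-[0,0,.048]))
E
for t in 88 96 104;do echo from $t; python3 arc.py $t $((t+2)) $((t+4)) $((t+6)) $((t+8));done
```

```text
[0.61532274 0.21167431 0.23215912] [0.49 0.12 2.43]
from 88
90 x 0.11 z 0.09
92 x 0.22 z 0.18
94 x 0.33 z 0.28
96 x 0.43 z 0.38
from 96
98 x 0.10 z 0.10
100 x 0.20 z 0.21
102 x 0.29 z 0.32
104 x 0.38 z 0.43
from 104
106 x 0.08 z 0.12
108 x 0.16 z 0.24
110 x 0.24 z 0.36
112 x 0.31 z 0.48
```

Call:
carry_out(
  steps=[
    [0.3,0.1,0.2,0],
    [0.5,0.1,0.6,0],
    [0.5,0.1,1.0,0],
    [0.5,0.1,1.3,0],
    [0.5,0.1,1.5,0],
  ],
  hand=-0.3,
)

```text
clock: 11.25
position: [0.6146, 0.2107, 0.2051]
orientation: [0.001, 0.997, 0.082, -0.002]
wrist_force: [0.7, 0.5, -0.7]
opening: 0.0299
```

Call:
carry_out(
  steps=[
    [0,0,0.2,0],
    [0,0,0.4,0],
    [0,0,0.6,0],
    [0,0,0.8,0],
    [0,0,1.0,0],
  ],
)

```text
clock: 11.67
position: [0.6161, 0.2114, 0.1829]
orientation: [-0.0, 0.997, 0.082, 0.0]
wrist_force: [-0.1, -1.2, 0.4]
opening: 0.0298
```

```bash
python3 - <<'E'
from go import *
b=bar(np.radians(87.5))+.0015*X; print(st(),rel(b-[0,0,.048]))
E
```

```text
{'clock': 11.6667, 'position': [0.6161, 0.2114, 0.1829], 'orientation': [-0.0001, 0.9966, 0.0825, 0.0002], 'wrist_force': [-0.1214, -1.2385, 0.4069], 'opening': 0.0298, 'joints': [-0.7721, 0.424, 0.4931, 1.6234, -0.2154, 1.1481, -0.062]} [-0.03 -0.02 -0.05]
```

Call:
carry_out(
  steps=[
    [0,0,0,0],
    [0,0,0,0],
    [0,0,0,0],
    [0,0,0,0],
    [0,0,0,0],
  ],
  hand=-1,
)

```text
clock: 12.08
position: [0.6132, 0.2107, 0.1815]
orientation: [0.0, 0.997, 0.082, -0.003]
wrist_force: [-4.9, -1.4, -3.7]
opening: 0.01
```

Call:
carry_out(
  steps=[
    [0.1,0,0.1,0],
    [0.2,0,0.2,0],
    [0.3,0,0.3,0],
    [0.45,0,0.4,0],
  ],
)

```text
clock: 12.42
position: [0.6243, 0.2125, 0.1729]
orientation: [0.0, 0.997, 0.082, -0.003]
wrist_force: [-6.9, -1.9, 0.2]
opening: 0.0099
```

```bash
python3 -c "
from h import *;print(st())"
```

```text
{'clock': 12.4167, 'position': [0.6243, 0.2125, 0.1729], 'orientation': [0.0002, 0.9966, 0.0823, -0.0032], 'wrist_force': [-6.9134, -1.8659, 0.2149], 'opening': 0.0099, 'joints': [-0.7585, 0.4541, 0.4886, 1.6047, -0.229, 1.1464, -0.0511]}
```

Call:
carry_out(
  steps=[
    [0.1,0,0.1,0],
    [0.2,0,0.2,0],
    [0.3,0,0.35,0],
    [0.4,0,0.45,0],
  ],
)

```text
clock: 12.75
position: [0.6353, 0.2142, 0.1622]
orientation: [0.0, 0.997, 0.082, -0.002]
wrist_force: [-6.4, -0.3, 1.2]
opening: 0.0101
```

Call:
carry_out(
  steps=[
    [0.1,0,0.1,0],
    [0.15,0,0.25,0],
    [0.25,0,0.35,0],
    [0.3,0,0.5,0],
  ],
)

```text
clock: 13.08
position: [0.6437, 0.2155, 0.1504]
orientation: [0.0, 0.997, 0.082, -0.001]
wrist_force: [-4.8, -0.8, 5.1]
opening: 0.0097
```

Call:
carry_out(
  steps=[
    [0,0,0,0],
    [0,0,0,0],
    [0,0,0,0],
    [0,0,0,0],
    [0,0,0,0],
  ],
)

```text
clock: 13.5
position: [0.644, 0.2155, 0.1499]
orientation: [0.0, 0.997, 0.082, -0.0]
wrist_force: [-6.0, -1.7, 3.5]
opening: 0.01
```

```bash
python3 - <<'E'
from h import *
import pickle
from go import HIN,X,bar
f=lambda i:np.clip(255*(i/255.)**.6,0,255).astype(np.uint8)
a=snap('scene','s7.png');w=snap('wrist','w7.png');b=snap('side','d7.png');print(st())
for c,n in((a,'scene'),(w,'wrist'),(b,'side')):
    h=cv2.cvtColor(c['img'],cv2.COLOR_RGB2HSV);
    m=((h[...,0]<11)&(h[...,1]>120)&(h[...,2]>60)).astype(np.uint8)
    k,_,S,C=cv2.connectedComponentsWithStats(m);print(n,[(int(S[i,4]),C[i].round().tolist()) for i in range(1,k) if S[i,4]>25])
np.set_printoptions(suppress=True)
print('pan proj',proj(a,[HIN*[1,1,0]+.1*X+[0,0,.02]]),proj(b,[HIN*[1,1,0]+.1*X+[0,0,.02]]))
E
```

```text
{'clock': 13.65, 'position': [0.644, 0.2155, 0.1499], 'orientation': [0.0001, 0.9966, 0.0823, -0.0004], 'wrist_force': [-5.438, -1.9132, 2.4451], 'opening': 0.0098, 'joints': [-0.7354, 0.5096, 0.4787, 1.5774, -0.2525, 1.1174, -0.0325]}
scene [(79, [272.0, 244.0]), (30, [268.0, 261.0])]
wrist [(692, [379.0, 170.0]), (315, [364.0, 210.0])]
side [(172, [354.0, 132.0]), (67, [270.0, 236.0]), (31, [261.0, 247.0])]
pan proj [[288.0235392  252.54269247]] [[282.08136525 246.82001585]]
```

Colour blobs put both balls in the pan, at scene (272,244) and (268,261). I'll check visually.

```bash
python3 - <<'E'
import cv2,numpy as np
f=lambda i:np.clip(255*(i/255.)**.6,0,255).astype(np.uint8)
a=cv2.imread('pics/s7.png');w=cv2.imread('pics/w7.png')
cv2.imwrite('pics/crop7.png',np.hstack([cv2.resize(f(a[185:285,240:340]),(400,400)),cv2.resize(f(w[60:360,220:520]),(400,400))]))
E
for t in 112 104 96 88 80 70 60 50 40 30 20 10;do d=2; echo from $t; python3 arc.py $t $((t-4)) $((t-8)) $((t-10));done
```

```text
from 112
108 x -0.15 z -0.25
104 x -0.31 z -0.48
102 x -0.40 z -0.60
from 104
100 x -0.18 z -0.22
96 x -0.38 z -0.43
94 x -0.48 z -0.53
from 96
92 x -0.21 z -0.20
88 x -0.43 z -0.38
86 x -0.55 z -0.46
from 88
84 x -0.24 z -0.17
80 x -0.48 z -0.31
78 x -0.61 z -0.38
from 80
76 x -0.26 z -0.13
72 x -0.52 z -0.24
70 x -0.66 z -0.29
from 70
66 x -0.28 z -0.08
62 x -0.56 z -0.15
60 x -0.70 z -0.18
from 60
56 x -0.29 z -0.04
52 x -0.57 z -0.05
50 x -0.72 z -0.05
from 50
46 x -0.29 z 0.01
42 x -0.57 z 0.05
40 x -0.71 z 0.07
from 40
36 x -0.28 z 0.06
32 x -0.56 z 0.15
30 x -0.69 z 0.20
from 30
26 x -0.27 z 0.11
22 x -0.52 z 0.24
20 x -0.65 z 0.31
from 20
16 x -0.24 z 0.16
12 x -0.47 z 0.33
10 x -0.58 z 0.42
from 10
6 x -0.21 z 0.20
2 x -0.41 z 0.41
0 x -0.50 z 0.52
```

View pics/crop7.png

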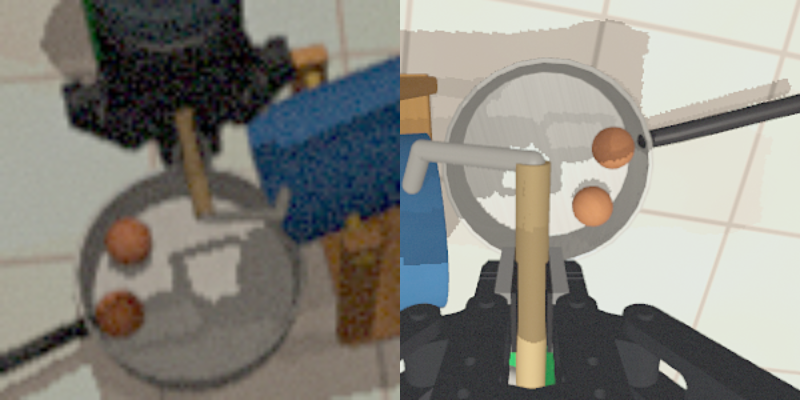

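Both balls lie in the pan (left crop (128,240) and (120,313)). Now bringing the tin back along the arc.

Call:
carry_out(
  steps=[
    [-0.1,0,-0.1,0],
    [-0.15,0,-0.25,0],
    [-0.25,0,-0.35,0],
    [-0.3,0,-0.5,0],
    [-0.4,0,-0.6,0],
  ],
)

```text
clock: 14.07
position: [0.6349, 0.2141, 0.1638]
orientation: [0.0, 0.997, 0.082, 0.001]
wrist_force: [-0.2, -1.0, -6.5]
opening: 0.0098
```

Call:
carry_out(
  steps=[
    [-0.1,0,-0.1,0],
    [-0.2,0,-0.2,0],
    [-0.3,0,-0.3,0],
    [-0.4,0,-0.4,0],
    [-0.5,0,-0.5,0],
  ],
)

```text
clock: 14.48
position: [0.6225, 0.2123, 0.1776]
orientation: [-0.0, 0.997, 0.082, 0.001]
wrist_force: [1.0, -0.6, -4.8]
opening: 0.01
```

Call:
carry_out(
  steps=[
    [-0.1,0,-0.1,0],
    [-0.2,0,-0.2,0],
    [-0.35,0,-0.25,0],
    [-0.45,0,-0.35,0],
    [-0.6,0,-0.4,0],
  ],
)

```text
clock: 14.9
position: [0.6088, 0.2102, 0.1886]
orientation: [-0.0, 0.997, 0.082, 0.002]
wrist_force: [4.1, -0.8, -0.7]
opening: 0.0098
```

```bash
cat > back.py <<'E'
from go import *
P=np.array(s['position'])-HIN-.0015*X+[0,0,.049]
x=P@X;z=P[2];t=np.degrees(np.arctan2(x,z)-np.arctan2(-.08,.065))
print('radius',np.hypot(x,z),'tilt',t,st())
for k in (4,8,10,14,18,20,24,28,30): print(k,rel(bar(np.radians(max(t-k,0)))+.0015*X-[0,0,.049]))
E
python3 back.py
```

```text
radius 0.10379243370857062 tilt 82.7535907553809 {'clock': 14.9, 'position': [0.6088, 0.2102, 0.1886], 'orientation': [-0.0005, 0.9966, 0.0824, 0.002], 'wrist_force': [4.0941, -0.8319, -0.6849], 'opening': 0.0098, 'joints': [-0.7825, 0.4019, 0.4964, 1.6402, -0.2057, 1.1476, -0.0703]}
4 [-0.26 -0.02 -0.12]
8 [-0.52 -0.02 -0.25]
10 [-0.65 -0.02 -0.3 ]
14 [-0.93 -0.02 -0.4 ]
18 [-1.2  -0.02 -0.48]
20 [-1.34 -0.03 -0.51]
24 [-1.63 -0.03 -0.56]
28 [-1.91 -0.03 -0.59]
30 [-2.06 -0.03 -0.6 ]
```

Call:
carry_out(
  steps=[
    [-0.15,0,-0.05,0],
    [-0.25,0,-0.1,0],
    [-0.4,0,-0.2,0],
    [-0.5,0,-0.25,0],
    [-0.65,0,-0.3,0],
  ],
)

```text
clock: 15.32
position: [0.594, 0.2079, 0.1969]
orientation: [-0.001, 0.997, 0.082, 0.003]
wrist_force: [4.7, 0.1, 4.3]
opening: 0.0094
```

Call:
carry_out(
  steps=[
    [-0.15,0,-0.05,0],
    [-0.3,0,-0.1,0],
    [-0.4,0,-0.15,0],
    [-0.55,0,-0.2,0],
    [-0.7,0,-0.2,0],
  ],
)

```text
clock: 15.73
position: [0.5772, 0.2053, 0.2029]
orientation: [-0.001, 0.997, 0.082, 0.004]
wrist_force: [4.8, 0.5, 9.4]
opening: 0.0093
```

```bash
python3 back.py
```

```text
radius 0.1049754008982904 tilt 63.44510400571013 {'clock': 15.7333, 'position': [0.5772, 0.2053, 0.2029], 'orientation': [-0.0013, 0.9966, 0.0824, 0.0039], 'wrist_force': [4.8442, 0.5369, 9.3765], 'opening': 0.0093, 'joints': [-0.82, 0.3217, 0.5032, 1.7088, -0.1687, 1.1457, -0.1048]}
4 [-0.3  -0.01  0.02]
8 [-0.59 -0.01 -0.02]
10 [-0.73 -0.01 -0.03]
14 [-1.02 -0.01 -0.03]
18 [-1.3  -0.02 -0.02]
20 [-1.45 -0.02 -0.  ]
24 [-1.73 -0.02  0.04]
28 [-2.01 -0.02  0.11]
30 [-2.15 -0.02  0.15]
```

The fz is rising, which is the slip sign from before, so I'm biasing a little downward.

Call:
carry_out(
  steps=[
    [-0.15,0,0.05,0],
    [-0.3,0,0.1,0],
    [-0.45,0,0.1,0],
    [-0.6,0,0.1,0],
    [-0.7,0,0.1,0],
  ],
)

```text
clock: 16.15
position: [0.5634, 0.2033, 0.2042]
orientation: [-0.003, 0.997, 0.082, 0.008]
wrist_force: [5.7, 0.8, 15.9]
opening: 0.0097
```

Call:
carry_out(
  steps=[
    [-0.15,0,0,0],
    [-0.3,0,0,0],
    [-0.45,0,0.05,0],
    [-0.55,0,0.05,0],
    [-0.7,0,0.05,0],
  ],
)

```text
clock: 16.57
position: [0.5448, 0.2005, 0.2025]
orientation: [-0.003, 0.997, 0.082, 0.006]
wrist_force: [1.4, -1.8, 17.3]
opening: 0.0093
```

```bash
python3 back.py
```

```text
radius 0.10259471679910778 tilt 45.335348020865695 {'clock': 16.5667, 'position': [0.5448, 0.2005, 0.2025], 'orientation': [-0.0027, 0.9966, 0.0824, 0.0061], 'wrist_force': [1.3695, -1.7739, 17.2928], 'opening': 0.0093, 'joints': [-0.8537, 0.2509, 0.5033, 1.7909, -0.1354, 1.1201, -0.1411]}
4 [-0.29  0.01  0.02]
8 [-0.57  0.    0.07]
10 [-0.71  0.    0.1 ]
14 [-0.99  0.    0.19]
18 [-1.25  0.    0.29]
20 [-1.39  0.    0.35]
24 [-1.64  0.    0.48]
28 [-1.89  0.    0.63]
30 [-2.01 -0.    0.71]
```

Call:
carry_out(
  steps=[
    [-0.15,0,0,0],
    [-0.3,0,0,0],
    [-0.4,0,0,0],
    [-0.55,0,0.05,0],
    [-0.7,0,0.05,0],
  ],
)

```text
clock: 16.98
position: [0.5247, 0.1972, 0.1981]
orientation: [-0.002, 0.997, 0.083, 0.003]
wrist_force: [2.6, 1.3, 3.3]
opening: 0.0093
```

Call:
carry_out(
  steps=[
    [-0.15,0,0.05,0],
    [-0.3,0,0.1,0],
    [-0.4,0,0.15,0],
    [-0.55,0,0.2,0],
    [-0.65,0,0.25,0],
  ],
)

```text
clock: 17.4
position: [0.508, 0.1946, 0.1902]
orientation: [-0.001, 0.997, 0.083, 0.003]
wrist_force: [4.5, 1.4, 6.5]
opening: 0.0095
```

```bash
python3 back.py
```

```text
radius 0.10146463230688656 tilt 23.196510907675066 {'clock': 17.4, 'position': [0.508, 0.1946, 0.1902], 'orientation': [-0.0015, 0.9966, 0.0828, 0.0026], 'wrist_force': [4.5238, 1.3815, 6.4998], 'opening': 0.0095, 'joints': [-0.8836, 0.191, 0.4968, 1.8821, -0.1037, 1.0875, -0.1808]}
4 [-0.28  0.01  0.08]
8 [-0.52  0.01  0.24]
10 [-0.64  0.01  0.33]
14 [-0.86  0.01  0.51]
18 [-1.07  0.01  0.71]
20 [-1.17  0.    0.81]
24 [-1.32  0.    0.99]
28 [-1.32  0.    0.99]
30 [-1.32  0.    0.99]
```

Call:
carry_out(
  steps=[
    [-0.15,0,0.1,0],
    [-0.25,0,0.15,0],
    [-0.4,0,0.2,0],
    [-0.5,0,0.25,0],
    [-0.6,0,0.35,0],
  ],
)

```text
clock: 17.82
position: [0.4923, 0.1921, 0.1796]
orientation: [-0.001, 0.997, 0.083, 0.002]
wrist_force: [4.4, 3.0, 5.1]
opening: 0.0096
```

Call:
carry_out(
  steps=[
    [-0.1,0,0.1,0],
    [-0.2,0,0.2,0],
    [-0.3,0,0.25,0],
    [-0.45,0,0.4,0],
  ],
)

```text
clock: 18.15
position: [0.4813, 0.1904, 0.1704]
orientation: [-0.001, 0.997, 0.083, 0.002]
wrist_force: [5.1, 3.5, 0.4]
opening: 0.0092
```

```bash
python3 back.py
```

```text
radius 0.10201863208536077 tilt 4.239052139827598 {'clock': 18.15, 'position': [0.4813, 0.1904, 0.1704], 'orientation': [-0.0012, 0.9966, 0.0829, 0.0016], 'wrist_force': [5.0982, 3.4837, 0.4387], 'opening': 0.0092, 'joints': [-0.9012, 0.1587, 0.4889, 1.9597, -0.0877, 1.0395, -0.2074]}
4 [-0.22  0.01  0.19]
8 [-0.23  0.01  0.2 ]
10 [-0.23  0.01  0.2 ]
14 [-0.23  0.01  0.2 ]
18 [-0.23  0.01  0.2 ]
20 [-0.23  0.01  0.2 ]
24 [-0.23  0.01  0.2 ]
28 [-0.23  0.01  0.2 ]
30 [-0.23  0.01  0.2 ]
```

Pushing gently to the upright stop, in small increments until the force shows the contact.

Call:
carry_out(
  steps=[
    [-0.1,0,0.1,0],
    [-0.15,0,0.15,0],
    [-0.2,0,0.2,0],
  ],
)

```text
clock: 18.4
position: [0.4772, 0.1898, 0.1654]
orientation: [-0.001, 0.997, 0.083, 0.003]
wrist_force: [5.2, 4.6, 8.1]
opening: 0.0093
```

Call:
carry_out(
  steps=[
    [-0.05,0,0.05,0],
    [-0.1,0,0.1,0],
  ],
)

```text
clock: 18.57
position: [0.4774, 0.1899, 0.1653]
orientation: [-0.002, 0.997, 0.083, 0.005]
wrist_force: [5.1, 2.5, 15.6]
opening: 0.0096
```

```bash
python3 back.py|head -1
```

```text
radius 0.10158938941527844 tilt 0.6194952209906772 {'clock': 18.5667, 'position': [0.4774, 0.1899, 0.1653], 'orientation': [-0.0021, 0.9966, 0.0828, 0.0051], 'wrist_force': [5.0837, 2.5362, 15.6404], 'opening': 0.0096, 'joints': [-0.9051, 0.1512, 0.4872, 1.979, -0.0836, 1.0194, -0.2137]}
```

Motion has stopped and force is rising, so it's at the upright stop. I'll press a touch more, then release and retreat straight up.

Call:
carry_out(
  steps=[
    [0,0,0.05,0],
    [0,0,0.05,0],
  ],
)

```text
clock: 18.73
position: [0.4772, 0.1898, 0.1647]
orientation: [-0.002, 0.997, 0.083, 0.005]
wrist_force: [5.4, 2.5, 14.6]
opening: 0.0095
```

Call:
carry_out(
  steps=[
    [0,0,0,0],
    [0,0,0,0],
    [0,0,0,0],
    [0,0,0,0],
    [0,0,0,0],
  ],
  hand=-0.35,
)

```text
clock: 19.15
position: [0.4707, 0.1863, 0.1589]
orientation: [0.001, 0.997, 0.082, -0.002]
wrist_force: [-0.2, -0.1, -0.0]
opening: 0.0278
```

Call:
carry_out(
  steps=[
    [0,0,-0.3,0],
    [0,0,-0.7,0],
    [0,0,-1.2,0],
    [0,0,-1.8,0],
    [0,0,-2.5,0],
  ],
)

```text
clock: 19.57
position: [0.4725, 0.1871, 0.2241]
orientation: [0.0, 0.997, 0.082, -0.0]
wrist_force: [0.6, -0.1, -0.9]
opening: 0.0275
```

Call:
carry_out(
  steps=[
    [0,0,-1,0],
    [0,0,-2,0],
    [0,0,-3,0],
    [0,0,-4,0],
    [0,0,-4,0],
  ],
)

```text
clock: 19.98
position: [0.4763, 0.1886, 0.3302]
orientation: [-0.003, 0.997, 0.082, 0.005]
wrist_force: [1.0, 0.0, 0.6]
opening: 0.0276
```

```bash
python3 - <<'E'
from h import *
from go import HIN,X,bar
import pickle
f=lambda i:np.clip(255*(i/255.)**.6,0,255).astype(np.uint8)
a=snap('scene','s8.png');b=snap('side','d8.png');w=snap('wrist','w8.png');print(st())
a0,b0=pickle.load(open('c.pkl','rb'))
# rim region compare with the first pictures: shift and overlay
for c,c0,n,(x0,y0) in((a,a0,'scene',(300,195)),(b,b0,'side',(292,190))):
    g=lambda c,m=0:cv2.cvtColor(c['img'],cv2.COLOR_RGB2GRAY)[y0-m:y0+50+m,x0-m:x0+45+m].astype(np.float32)
    r=cv2.matchTemplate(g(c,4),g(c0),cv2.TM_CCOEFF_NORMED);print(n,cv2.minMaxLoc(r)[1::2])
A=cv2.resize(f(a['img'][70:290,230:430]),(364,400));B=cv2.resize(f(w['img']),(436,400))
S=cv2.resize(f(b['img'][110:290,240:440]),(440,396))
cv2.imwrite('pics/end.png',np.hstack([A,np.vstack([S,np.zeros((4,440,3),np.uint8)])])[:,:800,::-1])
E
```

```text
{'clock': 20.1333, 'position': [0.4729, 0.1873, 0.3237], 'orientation': [-0.0003, 0.9966, 0.0824, 0.0003], 'wrist_force': [-0.3243, -0.2128, -0.0675], 'opening': 0.0279, 'joints': [-0.9357, 0.0043, 0.484, 1.7789, -0.0024, 1.3582, -0.2863]}
scene (0.963954746723175, (4, 4))
side (0.9886393547058105, (4, 4))
```

View pics/end.png

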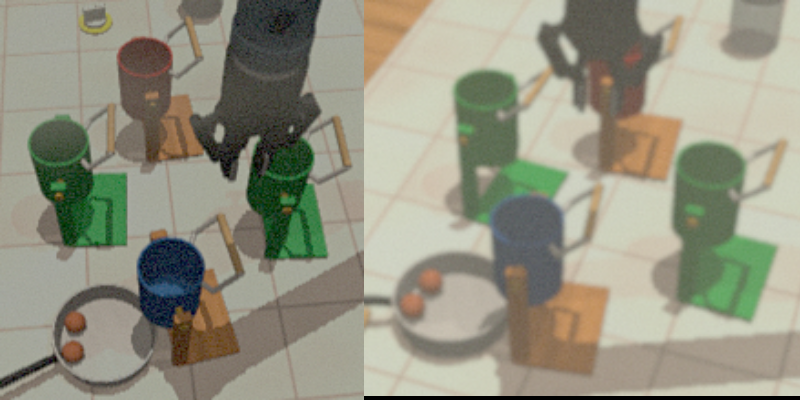

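The tin is upright and empty, both balls are in the pan at (75,322)/(72,352), and the red tin is upright. I'll do one numeric check of the handle against the first pictures, then hand in.

```bash
python3 - <<'E'
from h import *
import pickle
a0,b0=pickle.load(open('c.pkl','rb'))
for n,c0,(x0,x1,y0,y1) in(('scene',a0,(336,368,183,226)),('side',b0,(328,352,188,226))):
    c=cams.read_camera(n);g=lambda c:cv2.GaussianBlur(cv2.cvtColor(c['img'],cv2.COLOR_RGB2GRAY)[y0:y1,x0:x1].astype(np.float32),(0,0),1)
    p,q=g(c),g(c0); w=np.eye(2,3,dtype=np.float32)
    cc,w=cv2.findTransformECC(q,p,w,cv2.MOTION_TRANSLATION);print(n,cc,w[:,2])
env.job_done();print(st())
E
```

```text
scene 0.9740948607549907 [0.10187699 0.07109514]
side 0.975687058760973 [-0.22023913 -0.06142652]
the job is handed in; nothing more can be done
the job is handed in; nothing more can be done
```

The job is done and handed in. I tipped the blue tin to about 40° and held it still there for 2.6 s. I then tipped it on to about 112°, where both balls rolled into the pan, brought it back upright and let go.

- **Last checks:** Both balls are in the pan and the tin looks empty. Its handle is within about 0.2 px of its starting place in both fixed cameras, and the tin pressed firmly on its upright stop before release. The red tin was never approached and stands upright. The gripper is clear above, with about zero force, at about 20 s on the clock.

- **First grasp missed:** The fingertips look about 20–30 mm farther back than the reported tool point, so the fingers closed above the bar. The second try, 25 mm lower, held.

- **Grip lost once:** After the hold, the bar slipped out of the fingers somewhere between about 70° and 87°. The tin stayed at about 87° with the balls still in it. I gripped the bar again, deeper, and carried on.

- **Disagreements:** At the hold, the arm position gave 38.9° and the picture about 40° or slightly more. The gripper reads about 9.5 mm on the 12 mm bar.

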